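Nip a sample vial in the bench clamp by its rear-marked handwheel

TASK

Stand the blue-capped vial upright on the ring mark between the open jaws of the white bench clamp and let it go; then turn the clamp's handwheel clockwise until you feel the jaw take up on the vial and about 15 degrees further, so that the glass is held firmly but not overloaded, and the red pointer on the wheel's rim stands on the green arc at the far side. Leave the other things on the bench where they are.

Things in the scene. Friction and masses are not known exactly. Their poses are not given: they have to be found in the camera images.
- vial_mid (a point): centre (half-way up, 41 mm above its foot) of the vial to clamp: upright glass cylinder, 28 mm diameter, 82 mm tall, the top 16 mm being a BLUE cap of the same diameter; about 60 g. Grip it in its upper 32 mm (the jaws are 30 mm high). z along its axis
- vial: the same blue-capped vial; origin at the centre of its underside
- clamp: white bench clamp, fixed to the table. Origin on the table under the wheel axis; far side +x, jaws towards -y. Base plate 100 mm (x) by 170 mm (y: -128 to +42 mm), 10 mm thick; housing 100 x 84 mm round the origin, 62 mm high, under a 100 mm grey scale disc (top 66 mm). Green arc: 0.55 rad either side of the disc's +x point
- nest (a point): centre of the black ring mark on the base plate, 10 mm above the table, clamp y -79.5 mm: the vial's foot goes here. V-block on its -y side, orange-padded jaw on its +y side, both about 35 mm wide in x, tops 40 mm above the table; a vial on the mark starts with about 4 mm or more to either. Close the gripper along the clamp's x here. Axes as the clamp's
- jaw: moving jaw, 6 mm behind its orange pad's face; advances 10 mm per rad of the wheel to clamp -y. It pushes the vial some 5 to 12 mm, nearly free, into the V-block, then the sprung pad gives 42 N of grip per rad of wheel. The V-block's setting is unknown (+-3.5 mm): take-up comes between -0.64 and 0.06 rad and must be felt. The glass breaks at 24 N
- wheel (a joint): handwheel angle, rad: grows clockwise seen from above (tightening); 0 with the pointer at the middle of the green arc (clamp +x); range -2.6 to 1.2, starts at -2.3 to -1.6. The wheel drags with a steady 0.20 N m, stays where it is left, and takes a further 0.010 N m for each N of grip on the vial (rise of 0.11 N m at 11 N, 15 degrees past take-up)
- wheel_grip (a point): on the wheel axis, 104 mm above the table, at the height to grip: a black grip bar 56 mm long, 16 mm wide, 84 to 114 mm above the table, standing on the wheel (dark steel disc, 80 mm diameter, 72 to 84 mm up). x runs along the bar towards the pointer, z up
- pointer (a point): tip of the red pointer on the wheel's rim, 50 mm from the axis, in line with the bar, 75 mm above the table
- vial_wide: bystander: wide glass vial, 36 mm diameter, 82 mm tall, WHITE cap; origin at the centre of its underside
- vial_thin: bystander: thin glass vial, 22 mm diameter, 82 mm tall, RED cap; origin at the centre of its underside
- hdpe_bottle: bystander: white plastic bottle, 84 mm diameter, 170 mm tall; origin under its centre
- square_jar: bystander: white square jar 85 mm wide with a blue lid, 143 mm tall; origin under its centre
- ring_lid: bystander: flat red ring, 80 mm across, 12 mm tall; origin under its centre
- water_bottle: bystander: clear water bottle with a blue label, 88 mm diameter, 230 mm tall; origin under its centre
- syringe: bystander: plastic syringe about 140 mm long lying on the table; origin under its barrel
- beaker: bystander: glass beaker, 70 mm diameter, 80 mm tall; origin under its centre
There are look-alikes about, which are no part of the job. Leave any orange or purple look-alike of the vial alone. Leave any yellow look-alike of the clamp alone.

How it is judged:
On the way, in this order (a step that is already met when the one before it is completed fails the run):
1. the blue-capped vial stands released and upright on the ring mark (within 12 mm) (horizontal distance between vial_mid and nest below 0.012 m and angle between vial_mid's own z axis and vertical below 0.1 rad and z of vial_mid in the frame of nest between 0.037 and 0.045 m and contact force between the fingers and vial below 0.1 N), for 0.2 s.
2. the wheel is turned until the pointer is on the green arc and the jaw grips the vial (over 7 N) (contact force between jaw and vial above 7 N and value of joint wheel between -0.55 and 0.55 rad), for 0.2 s.
At the end, for the whole second after the job is handed in: The blue-capped vial stands upright (within 0.1 rad) on the clamp's base plate, within 18 mm of the ring mark's centre, gripped by the jaw with 7 to 16 N (0.17 to 0.38 rad of wheel past take-up), the wheel at rest with its pointer on the green arc (joint -0.55 to 0.55 rad) (all of step 2 and contact force between jaw and vial below 16 N and horizontal distance between vial_mid and nest below 0.018 m and angle between vial_mid's own z axis and vertical below 0.1 rad and z of vial_mid in the frame of nest between 0.037 and 0.045 m and velocity of joint wheel between -0.05 and 0.05 rad/s); the robot touches nothing.
It fails at once if the jaw presses the vial with more than 24 N (the glass breaks) (contact force between jaw and vial above 24 N).
It fails at once if the vial is tipped over (angle between vial_mid's own z axis and vertical above 0.8 rad).
It fails at once if one of the other things on the bench is moved more than 25 mm (distance of any of vial_wide, vial_thin, hdpe_bottle, square_jar, ring_lid, water_bottle, syringe, beaker from where it was at the start of the episode above 0.025 m).
It also fails if it takes over 72 s, if anything falls off the work surface, if the arm or the gripper's body presses on something with over 40 N, if the wrist force passes 120 N, or if a joint passes its speed limit or range.

ROBOT

A 6-joint arm with a two-finger parallel gripper is mounted at the origin on the work surface. World frame = base frame: x ahead of the robot, y to its left, z up, the work surface at z = 0. Lengths are in m, angles in rad, forces in N, time in s.
With the tool pointing down it reaches from about 0.35 to 0.775 m from the base axis. Payload 7.3 kg.
Tool frame: the origin (TCP) lies at the very end of the fingers, on their centre line; the grasp point (between the pads) lies 19 mm behind it; z points along the fingers, y is the line along which they close (so a half turn about z gives the same grasp; the last joint's range is limited). The gripper opens to 92 mm and grips with 3 to 60 N. Pads are 19 mm wide; open, the fingers measure 130 mm over their backs; the gripper's body (75 mm by 190 mm) begins 47 mm behind the grasp point.
Start: joints at [-1.341, 0.342, 1.524, -0, 1.275, -0.146], TCP at [0.193, -0.488, 0.227] pointing down, gripper open.
Joint ranges: [-2.53, 2.53], [-0.77, 2.02], [0.04, 2.7], [-1, 4.14], [0.28, 2.66], [-3.11, 3.11]. Speed limits (rad/s): [2.57, 2.57, 3.14, 3.14, 3.14, 3.14].

INTERFACE

Orientations are given as [roll, pitch, yaw] about the fixed x, y, z axes, in that order (R = Rz(yaw) Ry(pitch) Rx(roll)).
In Python, from cell import * gives the robot as it stands.
- The arm moves only by the tool step_arm, never from a script. Its argument "commands" is a list of rows, each a list of 7 numbers: the opening, from 0 (shut) to 1 (fully open), then the shift along the world's x, y, z in cm, then the turn, a rotation vector about the world's x, y, z in rad. A call has 1 to 5 rows; each row is the pose to reach, as a shift and turn from the pose commanded when the call began; what a row does not reach only later rows make up. A row lasts 1/12 s, in which the tool goes at most 41.7 mm and 7.16 degrees, less where a joint would pass 70% of its speed; a pose out of reach is approached as far as the arm can. A call with a gripper value outside its range is refused whole. The fingers move at their own pace and stop on an object; "grip_force" is the grip in N (left out, the last holds). Time passes only in rows, so rows that repeat a pose let the fingers close. It gives the time, the measured TCP pose, the force, the opening and the grip force at its end, in the units of the state.
- observe(): the state, without advancing time (a new reading comes with each control period).
- read_camera(name): name is "scene" or "top" or "wrist"; returns the picture (400x640x3 uint8, red, green, blue); there is no depth.
- camera_model(name): a dict with "vfov" (degrees; the focal length in pixels is half the picture's height over the tangent of half this angle, whatever the lens; pixels are square), "cx", "cy" (the principal point, pixels), "world_to_cam" (4x4, takes a point from world to camera coordinates). Camera axes: x right, y up, looking along -z (the intrinsics and any distortion apply to the point x, -y, -z); pixel columns grow to the right and rows downward; lengths in m; the calibration is good to about 2 mm. A picture is of the moment at which its call begins: read the wrist's pose just before it. camera_model takes no time and is no camera call; for the wrist camera it gives the pose at the moment of the call.
- hand_in(): hands the job in; it is judged then, once.
The state is a dict: "time": time; "qpos": joint angles; "qvel": joint speeds; "joint_efforts": joint torques, N m; "tool_pos": TCP position; "tool_rot": TCP orientation; "contact_force": force on the tool from outside, world axes, zero at the start; "torque": the same for the moment, N m; "opening": finger opening in m; "grip_force": force on a finger pad.
Only numpy, scipy, OpenCV 4.12 (cv2) and the standard library are available. Lean on these libraries where they do the work, as an engineer would, in place of code of your own. Each camera call takes 0.05 s, during which the arm holds its last target. There are 200 camera calls.

## Working session

There is one attempt and no reset: what is moved stays moved. The work goes in short steps, Python scripts to look and compute and a tool call to move; the robot and the scene stay as the last step left them, time stands still between calls to the robot, and variables do not carry over. Pictures are saved under pics/ and viewed, at most 10 in all, crops included, and the job is handed in when it is done.

Besides the shell and the picture viewer there is one more tool, called after "Emit:" as name(argument=value, ...) on one line, values as JSON. step_arm: Moves the arm, as the interface text tells. Its arguments: {"type":"object","properties":{"commands":{"type":"array"},"grip_force":{"type":"number"}},"required":["commands"]}

```bash
mkdir -p pics; cat > h.py <<'E'
from cell import *
import numpy as np, cv2
def snap(n,f):
    im=read_camera(n); cv2.imwrite('pics/'+f,cv2.cvtColor(im,cv2.COLOR_RGB2BGR)); return im
def ray(m,u,v):
    f=200/np.tan(np.radians(m['vfov'])/2)
    T=np.array(m['world_to_cam']); R=T[:3,:3]; c=-R.T@T[:3,3]
    k=m.get('dist',m.get('distortion'))
    d=R.T@np.array([(u-m['cx'])/f,-(v-m['cy'])/f,-1]); return c,d
def at(m,u,v,z):
    c,d=ray(m,u,v); return c+d*(z-c[2])/d[2]
E
python3 - <<'E'
from h import *
print(observe())
for n in('scene','top','wrist'):
    print(n,camera_model(n))
a=snap('top','top.png');b=snap('scene','scene.png')
E
```

```text
{'time': 0.0, 'qpos': array([-1.34100997e+00,  3.42705303e-01,  1.52504006e+00, -3.03963623e-05,
        1.27540092e+00, -1.46001944e-01]), 'qvel': array([-0.00114462, -0.00089238,  0.00014661,  0.00309894,  0.00023932,
        0.00061722]), 'joint_efforts': array([-1.98570298e-03, -4.31247675e+01, -2.44218439e+01,  7.17400247e-02,
        5.59888990e-02, -8.35908418e-05]), 'tool_pos': array([ 0.19259237, -0.48794657,  0.22604597]), 'tool_rot': array([-3.14005132e+00, -1.97271461e-04,  3.75797016e-01]), 'contact_force': array([-0.48037564, -0.38716314, -0.33575174]), 'torque': array([-0.01529631, -0.00385716, -0.08447476]), 'grip_force': 0.0, 'opening': 0.09211006227302618}
scene {'vfov': 43.60128276570272, 'cx': 323.1867422234896, 'cy': 202.30265208444126, 'world_to_cam': array([[ 0.11571924,  0.9932772 , -0.00307459, -0.12873317],
       [-0.59913235,  0.0722686 ,  0.79738177,  0.27911821],
       [ 0.79224333, -0.09043032,  0.60346737, -1.79690708],
       [ 0.        ,  0.        ,  0.        ,  1.        ]])}
top {'vfov': 47.73420391030784, 'cx': 319.39166083474305, 'cy': 200.26303068350532, 'world_to_cam': array([[ 0.00144858, -0.99986979,  0.01607159,  0.05860805],
       [ 0.98164052,  0.00448722,  0.19068757, -0.5750311 ],
       [-0.19073486,  0.0155003 ,  0.98151921, -1.22991575],
       [ 0.        ,  0.        ,  0.        ,  1.        ]])}
wrist {'vfov': 59.125405634809745, 'cx': 320.06638189883046, 'cy': 202.15347062604278, 'world_to_cam': array([[ 3.68536702e-01, -9.29613194e-01,  9.67229737e-05,
        -5.25816384e-01],
       [ 8.98829672e-01,  3.56306297e-01, -2.55247025e-01,
         3.28660769e-02],
       [ 2.37246539e-01,  9.41548342e-02,  9.66875870e-01,
        -3.87981111e-01],
       [ 0.00000000e+00,  0.00000000e+00,  0.00000000e+00,
         1.00000000e+00]])}
```

View pics/top.png

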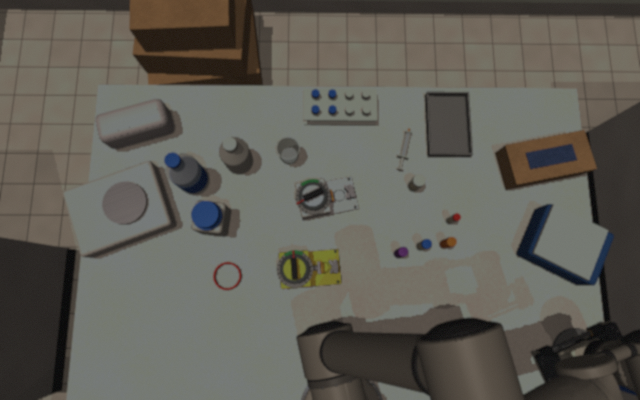

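View pics/scene.png

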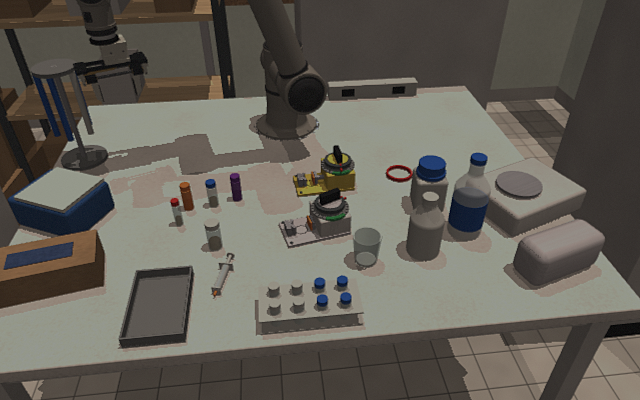

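The top view shows the blue cap at (426,244), with purple (402,253), orange (450,242) and red (456,217) near it. The white clamp's wheel is at (313,195) with its jaws to the right, and the yellow clamp is at (295,268).

```bash
python3 - <<'E'
from h import *
m=camera_model('top')
for n,u,v,z in [('blue',426,244,.082),('purple',402,253,.082),('orange',450,242,.082),('red',456,217,.082),('wide',419,182,.082),('wheel',313,195,.1),('yellow',295,268,.1)]:
    print(n,at(m,u,v,z).round(3))
im=cv2.imread('pics/top.png'); 
cv2.imwrite('pics/topcrop.png',np.hstack([cv2.resize(im[160:300,270:380],None,fx=4,fy=4,interpolation=2),cv2.resize(im[200:270,390:470],None,fx=4,fy=4,interpolation=2).repeat(1,0)[:560] if 0 else cv2.copyMakeBorder(cv2.resize(im[200:270,390:470],None,fx=4,fy=4,interpolation=2),0,280,0,0,0)]))
E
```

```text
blue [ 0.449 -0.232  0.082]
purple [ 0.424 -0.165  0.082]
orange [ 0.455 -0.298  0.082]
red [ 0.524 -0.318  0.082]
wide [ 0.623 -0.219  0.082]
wheel [0.581 0.079 0.1  ]
yellow [0.382 0.126 0.1  ]
```

View pics/topcrop.png

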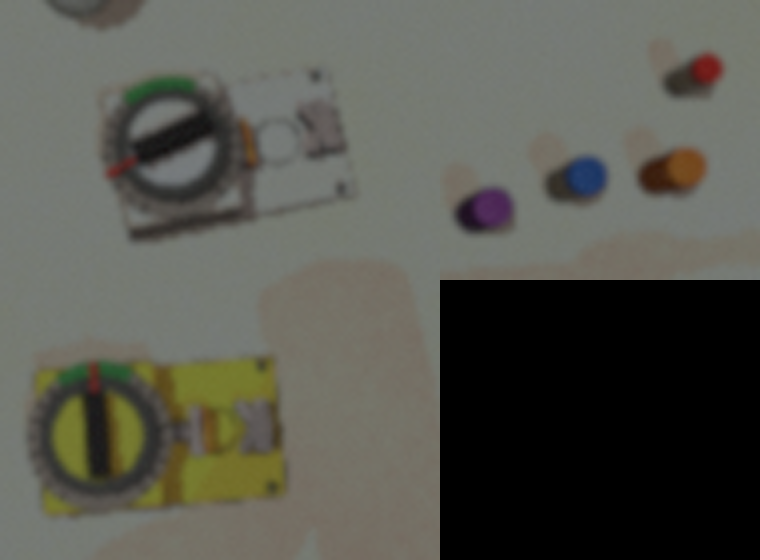

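Emit:
step_arm(commands=[[1,2.3,2.3,0,0,0,0.12],[1,4.6,4.6,0,0,0,0.24],[1,6.9,6.9,0,0,0,0.36],[1,9.2,9.2,0,0,0,0.48],[1,11.5,11.5,0,0,0,0.6]])

```text
time: 0.52
tool_pos: [0.3084, -0.372, 0.2264]
tool_rot: [-3.141, -0.0, 0.981]
contact_force: [1.5, -0.5, -1.0]
opening: 0.0917
grip_force: 0.0
```

Emit:
step_arm(commands=[[1,2.3,2.3,0,0,0,0.12],[1,4.6,4.6,0,0,0,0.24],[1,6.9,6.9,0,0,0,0.36],[1,9.2,9.2,0,0,0,0.48],[1,11.5,11.5,0,0,0,0.6]])

```text
time: 0.93
tool_pos: [0.4235, -0.2569, 0.2265]
tool_rot: [-3.141, -0.0, 1.582]
contact_force: [-0.2, -0.2, 0.8]
opening: 0.0916
grip_force: 0.0
```

Emit:
step_arm(commands=[[1,2.7,2.6,0,0,0,0.12],[1,2.7,2.6,0,0,0,0.12],[1,2.7,2.6,0,0,0,0.12],[1,2.7,2.6,0,0,0,0.12],[1,2.7,2.6,0,0,0,0.12]])

```text
time: 1.35
tool_pos: [0.449, -0.2331, 0.2265]
tool_rot: [-3.141, -0.0, 1.694]
contact_force: [1.3, 0.1, -0.3]
opening: 0.0918
grip_force: 0.0
```

```bash
python3 - <<'E'
from h import *
s=observe();print(s['tool_pos'],s['tool_rot'],s['contact_force'],s['qpos'])
m=camera_model('wrist');im=snap('wrist','w1.png')
import pickle;pickle.dump(m,open('w1.pkl','wb'))
T=np.array(m['world_to_cam']);print(-T[:3,:3].T@T[:3,3])
E
```

```text
[ 0.44895149 -0.23308847  0.22652454] [-3.14097826e+00 -1.28061023e-04  1.69372613e+00] [ 1.28740305  0.05885779 -0.30902522] [-6.30281010e-01  3.07516967e-01  1.57519185e+00 -3.43327290e-04
  1.25941964e+00 -7.53105583e-01]
[ 0.44061212 -0.16607954  0.38406082]
```

View pics/w1.png

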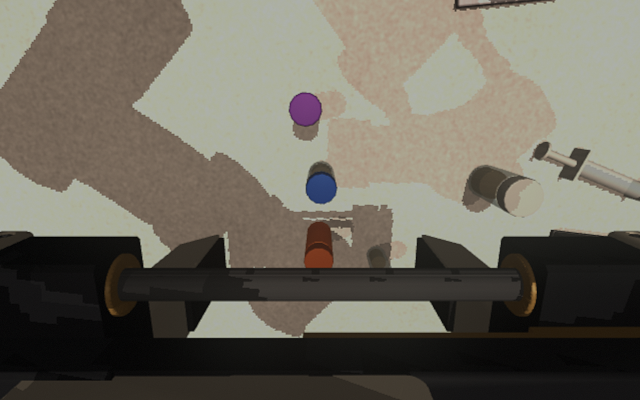

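```bash
python3 - <<'E'
from h import *
import pickle
m=pickle.load(open('w1.pkl','rb'));print({k:v for k,v in m.items() if k!='world_to_cam'})
im=cv2.imread('pics/w1.png').astype(int);b,g,r=im[...,0],im[...,1],im[...,2]
mask=((b>r+40)&(b>g+25)).astype('uint8');n,l,st,c=cv2.connectedComponentsWithStats(mask)
for i in range(1,n):
    if st[i,4]>50: print(st[i],c[i],at(m,*c[i],.082).round(4))
for u,v in[(305,110),(319,262),(524,196)]: print(at(m,u,v,.082).round(3))
T=np.array(m['world_to_cam']);f=200/np.tan(np.radians(m['vfov'])/2)
p=T@[.449,-.2331,.2265,1];print('tcp px',m['cx']-f*p[0]/p[2],m['cy']+f*p[1]/p[2])
E
```

```text
{'vfov': 59.125405634809745, 'cx': 320.06638189883046, 'cy': 202.15347062604278}
[306 174  30  29 689] [320.83744557 188.21770682] [ 0.4496 -0.2331  0.082 ]
[ 0.428 -0.169  0.082]
[ 0.457 -0.303  0.082]
[ 0.628 -0.218  0.082]
tcp px 320.15350465604274 253.7560969013752
```

The wrist view shows the blue cap at (321,188), right under the tool, with purple at (305,110) and orange at (319,262) clear of the finger line. Going down now.

Emit:
step_arm(commands=[[1,0,0,-3.6,0,0,0],[1,0,0,-7.2,0,0,0],[1,0,0,-10.8,0,0,0],[1,0.1,0,-14.4,0,0,0],[1,0.1,0,-17.9,0,0,0]])

```text
time: 1.82
tool_pos: [0.45, -0.2334, 0.0464]
tool_rot: [3.141, 0.001, 1.693]
contact_force: [0.0, -0.4, -0.4]
opening: 0.092
grip_force: 0.0
```

Emit:
step_arm(commands=[[0,0,0,0,0,0,0],[0,0,0,0,0,0,0],[0,0,0,0,0,0,0],[0,0,0,0,0,0,0],[0,0,0,0,0,0,0]], grip_force=15)

```text
time: 2.23
tool_pos: [0.4518, -0.2334, 0.05]
tool_rot: [3.138, 0.003, 1.695]
contact_force: [-0.3, -0.1, 0.3]
opening: 0.0634
grip_force: 0.0
```

Emit:
step_arm(commands=[[0,0,0,0,0,0,0],[0,0,0,0,0,0,0],[0,0,0,0,0,0,0]])

```text
time: 2.48
tool_pos: [0.451, -0.2325, 0.0484]
tool_rot: [3.141, 0.001, 1.696]
contact_force: [0.4, -0.0, -0.6]
opening: 0.043
grip_force: 0.0
```

Emit:
step_arm(commands=[[0,0,0,0,0,0,0],[0,0,0,0,0,0,0],[0,0,0,0,0,0,0],[0,0,0,0,0,0,0],[0,0,0,0,0,0,0]])

```text
time: 2.9
tool_pos: [0.4507, -0.2324, 0.0478]
tool_rot: [3.142, -0.0, 1.696]
contact_force: [-0.3, -0.2, 0.2]
opening: 0.0276
grip_force: 15.0
```

Emit:
step_arm(commands=[[0,0,0,0,0,0,0],[0,0,0,0,0,0,0],[0,0,0,3,0,0,0],[0,0,0,6,0,0,0],[0,0,0,9,0,0,0]])

```text
time: 3.32
tool_pos: [0.4502, -0.232, 0.1382]
tool_rot: [-3.14, -0.001, 1.696]
contact_force: [0.5, -0.7, -1.4]
opening: 0.0277
grip_force: 15.0
```

Emit:
step_arm(commands=[[0,0,0,4,0,0,0],[0,0,0,9,0,0,0],[0,0,0,9,0,0,0]])

```text
time: 3.57
tool_pos: [0.4529, -0.2339, 0.2343]
tool_rot: [3.134, 0.007, 1.696]
contact_force: [1.1, -0.5, -0.3]
opening: 0.0277
grip_force: 15.0
```

```bash
python3 - <<'E'
from h import *
import pickle
m=camera_model('top')
# clamp estimate from crop picks (crop px/4 + (270,160))
def P(x,y,z): return at(m,270+x/4,160+y/4,z)[:2]
O=P(172,145,.08);N=P(280,142,.01);t=P(110,173,.075)
d=N-O;th=np.arctan2(d[0],-d[1]);print(O,N,np.linalg.norm(d),th,t,np.arctan2(*(t-O)[::-1]))
a,b=P(316,76,.01),P(342,187,.01);print(np.arctan2(*(a-b)[::-1]))
s=observe();print(s['tool_pos'],s['opening'],s['grip_force'])
E
```

```text
[0.58129113 0.07857731] [ 0.59817034 -0.00119294] 0.08153650647988486 0.2085220349567595 [0.56216748 0.12174492] 1.9878216938941944
0.21397527780811754
[ 0.45291581 -0.23388679  0.23433994] 0.027708602704653786 14.988939017057419
```

Emit:
step_arm(commands=[[0,2.6,3.1,0,0,0,0.02],[0,5.2,6.2,0,0,0,0.04],[0,7.8,9.3,0,0,0,0.06],[0,10.4,12.4,0,0,0,0.08],[0,13,15.5,0,0,0,0.085]])

```text
time: 3.98
tool_pos: [0.5815, -0.0757, 0.2272]
tool_rot: [-3.141, -0.0, 1.781]
contact_force: [1.7, -0.4, 0.0]
opening: 0.0277
grip_force: 15.0
```

Emit:
step_arm(commands=[[0,0,0,0,0,0,0],[0,0,0,0,0,0,0]])

```text
time: 4.15
tool_pos: [0.5813, -0.0753, 0.2264]
tool_rot: [-3.14, -0.001, 1.784]
contact_force: [-0.7, -0.5, -2.0]
opening: 0.0273
grip_force: 15.0
```

```bash
python3 - <<'E'
from h import *
s=observe();print(s['tool_pos'],s['tool_rot'])
m=camera_model('wrist');im=snap('wrist','w2.png')
import pickle;pickle.dump(m,open('w2.pkl','wb'))
E
```

```text
[ 0.58126544 -0.07533975  0.2264496 ] [-3.14020617e+00 -7.12012388e-04  1.78449257e+00]
```

View pics/w2.png

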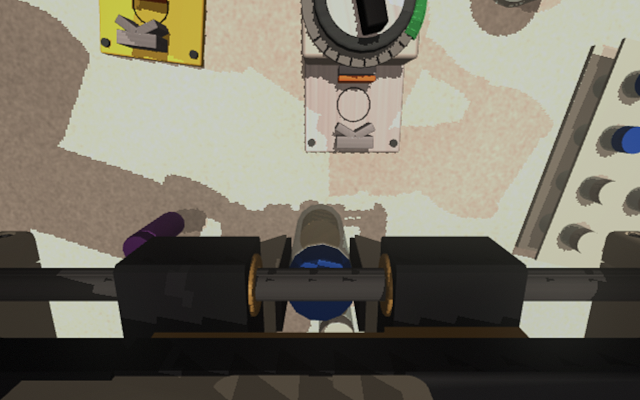

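The wrist view shows the ring mark at (354,104) and the plate's front edge level at row 152, so the tool is already aligned with the clamp. The vial hangs straight in the fingers.

```bash
python3 - <<'E'
from h import *
import pickle
m=pickle.load(open('w2.pkl','rb'))
N=at(m,354,104.5,.010);a=at(m,311,143,.01);b=at(m,391,143,.01)
print('nest',N.round(4),'yaw',np.arctan2(*(b-a)[1::-1]),np.linalg.norm(b-a))
th=np.arctan2(*(b-a)[1::-1]);R=np.array([[np.cos(th),-np.sin(th)],[np.sin(th),np.cos(th)]])
print('O',N[:2]+R@[0,.0795], 'edge mid', ((at(m,305,152,.01)+at(m,402,152,.01))/2)[:2]+R@[0,.128-.0795])
im=cv2.cvtColor(cv2.imread('pics/w2.png'),6)
T=np.array(m['world_to_cam']);f=200/np.tan(np.radians(m['vfov'])/2)
for z in(.2265-.0478,.2265+.019,.2265-.0478+.082):
    p=T@[.5813,-.0753,z,1];print(z,m['cx']-f*p[0]/p[2],m['cy']-f*-p[1]/-p[2]*1)
E
```

```text
nest [0.5995 0.0019 0.01  ] yaw 0.21548435416024941 0.08403692703910474
O [0.58250841 0.07959673] edge mid [0.60012338 0.00216442]
0.1787 320.3791429281508 181.62331648089582
0.2455 320.324041317969 132.933083450027
0.2607 320.3042218070913 115.41968229904349
```

Emit:
step_arm(commands=[[0,0.9,3.8,0,0,0,0],[0,1.8,7.7,0,0,0,0],[0,1.8,7.7,0,0,0,0],[0,1.8,7.7,0,0,0,0],[0,1.8,7.7,0,0,0,0]])

```text
time: 4.62
tool_pos: [0.5982, -0.0016, 0.2276]
tool_rot: [-3.141, 0.001, 1.78]
contact_force: [0.1, -0.4, -0.7]
opening: 0.0277
grip_force: 15.0
```

```bash
python3 - <<'E'
from h import *
s=observe();print(s['tool_pos'],s['tool_rot'],s['contact_force'],s['grip_force'])
E
```

```text
[ 0.59818471 -0.00163226  0.22758693] [-3.14094444e+00  5.48633787e-04  1.78002732e+00] [ 0.11595853 -0.42945718 -0.66403103] 14.98790368437767
```

Emit:
step_arm(commands=[[0,0.1,0.3,-3,0,0,0],[0,0.1,0.3,-6.5,0,0,0],[0,0.1,0.3,-10,0,0,0],[0,0.1,0.3,-13,0,0,0],[0,0.1,0.3,-15,0,0,0]])

```text
time: 5.03
tool_pos: [0.5977, 0.0005, 0.0747]
tool_rot: [-3.138, -0.001, 1.778]
contact_force: [-0.3, 0.2, -1.5]
opening: 0.0274
grip_force: 15.0
```

Emit:
step_arm(commands=[[0,0,0,-0.6,0,0,0],[0,0,0,-0.9,0,0,0],[0,0,0,-1.2,0,0,0],[0,0,0,-1.4,0,0,0],[0,0,0,-1.5,0,0,0]])

```text
time: 5.45
tool_pos: [0.6005, 0.0022, 0.064]
tool_rot: [3.139, 0.001, 1.78]
contact_force: [0.4, 0.0, -0.7]
opening: 0.0275
grip_force: 15.0
```

```bash
python3 - <<'E'
from h import *
s=observe();print(s['tool_pos'],s['tool_rot'],s['contact_force'],s['grip_force'])
E
```

```text
[0.60051951 0.0021849  0.06402807] [3.13914555e+00 8.71985246e-04 1.78035044e+00] [ 0.36026326  0.03999159 -0.74652873] 14.987991191446781
```

Emit:
step_arm(commands=[[0,0,0,-0.2,0,0,0],[0,0,0,-0.2,0,0,0],[0,0,0,-0.3,0,0,0],[0,0,0,-0.3,0,0,0]])

```text
time: 5.78
tool_pos: [0.5998, 0.0027, 0.0599]
tool_rot: [3.141, 0.0, 1.781]
contact_force: [0.5, 0.6, -0.9]
opening: 0.0279
grip_force: 15.0
```

Emit:
step_arm(commands=[[0,0,0,0,0,0,0],[0,0,0,0,0,0,0]])

```text
time: 5.95
tool_pos: [0.5998, 0.0027, 0.0598]
tool_rot: [3.141, 0.0, 1.781]
contact_force: [0.2, -0.0, -0.6]
opening: 0.0279
grip_force: 15.0
```

Emit:
step_arm(commands=[[0,0,0,-0.1,0,0,0],[0,0,0,-0.1,0,0,0],[0,0,0,-0.1,0,0,0]])

```text
time: 6.2
tool_pos: [0.5996, 0.0027, 0.0586]
tool_rot: [-3.142, -0.0, 1.781]
contact_force: [-0.2, 0.3, -0.7]
opening: 0.0273
grip_force: 15.0
```

Emit:
step_arm(commands=[[0,0,0,-0.1,0,0,0],[0,0,0,-0.1,0,0,0],[0,0,0,-0.1,0,0,0]])

```text
time: 6.45
tool_pos: [0.5998, 0.0026, 0.0578]
tool_rot: [3.141, 0.0, 1.781]
contact_force: [-0.8, 0.5, -0.8]
opening: 0.0276
grip_force: 15.0
```

Emit:
step_arm(commands=[[0,0,0,-0.1,0,0,0],[0,0,0,-0.1,0,0,0],[0,0,0,-0.1,0,0,0]])

```text
time: 6.7
tool_pos: [0.5999, 0.0026, 0.0577]
tool_rot: [3.141, 0.0, 1.781]
contact_force: [-1.1, 0.6, 7.2]
opening: 0.0277
grip_force: 15.0
```

Contact with the plate (7 N). Releasing.

Emit:
step_arm(commands=[[0.35,0,0,0.1,0,0,0],[0.5,0,0,0.1,0,0,0],[0.6,0,0,0.1,0,0,0],[0.7,0,0,0.1,0,0,0],[0.7,0,0,0.1,0,0,0]])

```text
time: 7.12
tool_pos: [0.5996, 0.0027, 0.0575]
tool_rot: [-3.141, -0.0, 1.781]
contact_force: [-0.4, 0.6, -0.2]
opening: 0.0538
grip_force: 0.0
```

Emit:
step_arm(commands=[[0.7,0,0,0,0,0,0],[0.7,0,0,0,0,0,0],[0.7,0,0,0,0,0,0],[0.7,0,0,0,0,0,0]])

```text
time: 7.45
tool_pos: [0.5997, 0.0026, 0.0577]
tool_rot: [3.142, 0.0, 1.781]
contact_force: [0.3, -0.1, -0.5]
opening: 0.0642
grip_force: 0.0
```

Emit:
step_arm(commands=[[0.7,0,0,1,0,0,0],[0.7,0,0,4,0,0,0],[0.7,0,0,8,0,0,0],[0.7,0,0,12,0,0,0],[0.7,0,0,15,0,0,0]])

```text
time: 7.87
tool_pos: [0.6003, 0.0026, 0.2121]
tool_rot: [3.138, 0.001, 1.781]
contact_force: [0.6, -0.1, -0.3]
opening: 0.0646
grip_force: 0.0
```

```bash
python3 - <<'E'
from h import *
s=observe();print(s['tool_pos'],s['tool_rot'],s['qpos'][[0,5]])
m=camera_model('wrist');im=snap('wrist','w3.png')
import pickle;pickle.dump(m,open('w3.pkl','wb'))
E
```

```text
[0.60029726 0.00258941 0.21212451] [3.13779699e+00 1.27431199e-03 1.78082973e+00] [-0.12332189 -0.33336751]
```

View pics/w3.png

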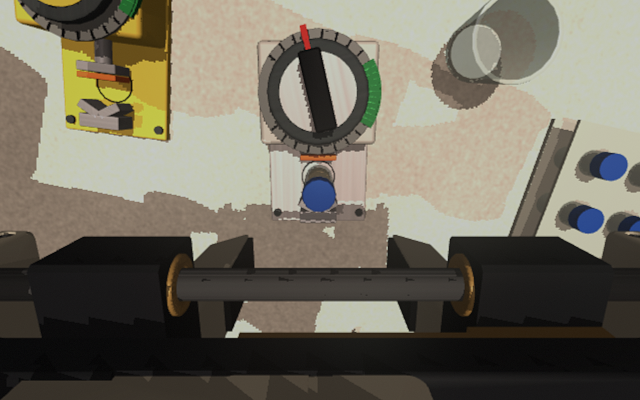

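The vial stands upright on the ring (cap at (319,195)). The wheel disc is centred near (319.5,89.5), with the pointer tip at (304,25) and the bar in line with it.

```bash
python3 - <<'E'
from h import *
import pickle
m=pickle.load(open('w3.pkl','rb'))
O=at(m,319.5,89.5,.068);t=at(m,304,25,.077);print(O,t,np.linalg.norm((t-O)[:2]))
E=at(m,308,48,.114);F=at(m,325,134,.114);print(E,F,(E+F)/2,np.linalg.norm(E-F))
for a in((t-O),(E-F)): print(np.arctan2(a[1],a[0]))
s=observe()['tool_pos'];print(np.array([.5828,.0803,.085])-s)
E
```

```text
[0.58298651 0.0830538  0.068     ] [0.56182224 0.12568408 0.077     ] 0.0475948302384934
[0.57022305 0.10522602 0.114     ] [0.59353025 0.05209013 0.114     ] [0.58187665 0.07865808 0.114     ] 0.05802282834800828
2.0316087006185706
1.9841581086590865
[-0.01998574  0.07793595 -0.13314342]
```

Emit:
step_arm(commands=[[0.7,-0.6,2.6,0,0,0,0.1],[0.7,-1.2,5.2,0,0,0,0.2],[0.7,-1.8,7.7,0,0,0,0.22],[0.7,-1.8,7.7,0,0,0,0.22],[0.7,-1.8,7.7,0,0,0,0.22]])

```text
time: 8.33
tool_pos: [0.5814, 0.0807, 0.2084]
tool_rot: [3.141, 0.0, 2.003]
contact_force: [0.4, -1.6, 0.5]
opening: 0.0638
grip_force: 0.0
```

Emit:
step_arm(commands=[[0.7,0,0,-3,0,0,0],[0.7,0,0,-6,0,0,0],[0.7,0,0,-8,0,0,0],[0.7,0,0,-8,0,0,0],[0.7,0,0,-8,0,0,0]])

```text
time: 8.75
tool_pos: [0.5816, 0.0787, 0.1274]
tool_rot: [-3.14, -0.001, 2.0]
contact_force: [1.0, 0.6, 0.1]
opening: 0.0642
grip_force: 0.0
```

```bash
python3 - <<'E'
from h import *
s=observe();print(s['tool_pos'],s['tool_rot'],s['qpos'][[0,5]],s['torque'])
E
```

```text
[0.58157216 0.07871969 0.12739481] [-3.13991718e+00 -5.24636914e-04  1.99954177e+00] [ 0.00410361 -0.42453752] [ 0.02501697 -0.14221778 -0.00364849]
```

Emit:
step_arm(commands=[[0.7,0.1,0.1,-2,0,0,0],[0.7,0.1,0.1,-3,0,0,0],[0.7,0.1,0.1,-3.7,0,0,0],[0.7,0.1,0.1,-3.9,0,0,0],[0.7,0.1,0.1,-3.9,0,0,0]])

```text
time: 9.17
tool_pos: [0.5828, 0.0805, 0.089]
tool_rot: [3.142, 0.0, 2.001]
contact_force: [-0.5, 0.2, -0.1]
opening: 0.0641
grip_force: 0.0
```

Emit:
step_arm(commands=[[0,0,0,0,0,0,0],[0,0,0,0,0,0,0],[0,0,0,0,0,0,0],[0,0,0,0,0,0,0],[0,0,0,0,0,0,0]], grip_force=40)

```text
time: 9.58
tool_pos: [0.5828, 0.0806, 0.0891]
tool_rot: [3.141, 0.0, 2.001]
contact_force: [0.4, 0.4, 0.5]
opening: 0.0354
grip_force: 0.0
```

Emit:
step_arm(commands=[[0,0,0,0,0,0,0],[0,0,0,0,0,0,0],[0,0,0,0,0,0,0],[0,0,0,0,0,0,0],[0,0,0,0,0,0,0]])

```text
time: 10.0
tool_pos: [0.5824, 0.0805, 0.0887]
tool_rot: [-3.141, -0.0, 2.001]
contact_force: [-2.0, 0.1, 1.6]
opening: 0.0153
grip_force: 40.0
```

```bash
python3 - <<'E'
from h import *
s=observe();print(s)
E
```

```text
{'time': 10.0, 'qpos': array([ 7.16078510e-03,  5.91788364e-01,  1.52281117e+00, -2.57939434e-04,
        1.02758684e+00, -4.22881010e-01]), 'qvel': array([ 5.99468410e-04,  9.74215375e-04, -8.23274577e-04, -4.03668546e-04,
        3.13701007e-04,  5.48543381e-05]), 'joint_efforts': array([  0.29356428, -51.28306389, -21.52928531,   0.34392809,
        -0.4978295 ,   0.10934619]), 'tool_pos': array([0.58241413, 0.08050234, 0.08874179]), 'tool_rot': array([-3.14096063e+00, -4.23765132e-05,  2.00097150e+00]), 'contact_force': array([-2.03694803,  0.08854629,  1.55246926]), 'torque': array([-0.15653597,  0.17329058,  0.1435586 ]), 'grip_force': 39.96786653995514, 'opening': 0.015253298203895316}
```

Emit:
step_arm(commands=[[0,0,0,0,0,0,-0.1],[0,0,0,0,0,0,-0.2],[0,0,0,0,0,0,-0.3],[0,0,0,0,0,0,-0.4],[0,0,0,0,0,0,-0.5]])

```text
time: 10.42
tool_pos: [0.582, 0.0804, 0.0887]
tool_rot: [-3.14, 0.001, 1.496]
contact_force: [-2.8, -1.4, 2.2]
opening: 0.0158
grip_force: 40.0
```

```bash
cat > o.py <<'E'
from h import *
s=observe();y=s['tool_rot'][2];print(round(s['time'],2),'yaw',round(y,4),'wheel',round(.2155-y,4),'pos',s['tool_pos'].round(4),'F',s['contact_force'].round(2),'T',s['torque'].round(3),'q6',s['qpos'][5].round(3),'e6',s['joint_efforts'][5].round(4),'g',s['grip_force'].round(1))
E
python3 o.py
```

```text
Traceback (most recent call last):
  File "o.py", line 2, in <module>
    s=observe();y=s['tool_rot'][2];print(round(s['time'],2),'yaw',round(y,4),'wheel',round(.2155-y,4),'pos',s['tool_pos'].round(4),'F',s['contact_force'].round(2),'T',s['torque'].round(3),'q6',s['qpos'][5].round(3),'e6',s['joint_efforts'][5].round(4),'g',s['grip_force'].round(1))
                                                                                                                                                                                                                                                               ^^^^^^^^^^^^^^^^^^^^^
AttributeError: 'float' object has no attribute 'round'
```

Emit:
step_arm(commands=[[0,0,0,0,0,0,-0.1],[0,0,0,0,0,0,-0.2],[0,0,0,0,0,0,-0.3],[0,0,0,0,0,0,-0.38],[0,0,0,0,0,0,-0.42]])

```text
time: 10.83
tool_pos: [0.5817, 0.0805, 0.0888]
tool_rot: [-3.14, 0.001, 1.077]
contact_force: [-4.2, -1.7, 4.1]
opening: 0.0156
grip_force: 40.0
```

```bash
sed -i "s/,'g',s\['grip_force'\].round(1)//" o.py; python3 o.py
```

```text
10.83 yaw 1.0771 wheel -0.8616 pos [0.5817 0.0805 0.0888] F [-4.19 -1.67  4.15] T [-0.181  0.564  0.21 ] q6 0.501 e6 0.1491
```

Emit:
step_arm(commands=[[0,0,0,0,0,0,-0.03],[0,0,0,0,0,0,-0.06],[0,0,0,0,0,0,-0.09]])

```text
time: 11.08
tool_pos: [0.5817, 0.0805, 0.0888]
tool_rot: [-3.14, 0.002, 0.99]
contact_force: [-5.1, -1.3, 3.8]
opening: 0.0159
grip_force: 40.0
```

```bash
python3 o.py
```

```text
11.08 yaw 0.9899 wheel -0.7744 pos [0.5817 0.0805 0.0888] F [-5.08 -1.25  3.75] T [-0.169  0.656  0.183] q6 0.588 e6 -0.2566
```

Emit:
step_arm(commands=[[0,0,0,0,0,0,-0.03],[0,0,0,0,0,0,-0.06],[0,0,0,0,0,0,-0.09]])

```text
time: 11.33
tool_pos: [0.5816, 0.0806, 0.0887]
tool_rot: [-3.14, 0.002, 0.9]
contact_force: [-5.1, -1.0, 3.8]
opening: 0.0158
grip_force: 40.0
```

```bash
python3 o.py
```

```text
11.33 yaw 0.8998 wheel -0.6843 pos [0.5816 0.0806 0.0887] F [-5.07 -1.01  3.77] T [-0.167  0.668  0.264] q6 0.679 e6 -0.2588
```

Emit:
step_arm(commands=[[0,0,0,0,0,0,-0.03],[0,0,0,0,0,0,-0.06],[0,0,0,0,0,0,-0.09]])

```text
time: 11.58
tool_pos: [0.5816, 0.0806, 0.0887]
tool_rot: [-3.14, 0.002, 0.81]
contact_force: [-4.6, -0.8, 3.0]
opening: 0.0158
grip_force: 40.0
```

```bash
python3 o.py
```

```text
11.58 yaw 0.8099 wheel -0.5944 pos [0.5816 0.0806 0.0887] F [-4.59 -0.79  2.99] T [-0.097  0.698  0.197] q6 0.769 e6 -0.2586
```

e6 is a clean signal, with a baseline of about -0.258. Next I creep forward at the same speed.

Emit:
step_arm(commands=[[0,0,0,0,0,0,-0.03],[0,0,0,0,0,0,-0.06],[0,0,0,0,0,0,-0.09]])

```text
time: 11.83
tool_pos: [0.5815, 0.0807, 0.0887]
tool_rot: [-3.14, 0.002, 0.72]
contact_force: [-5.7, -0.7, 4.1]
opening: 0.0155
grip_force: 40.0
```

```bash
python3 o.py
```

```text
11.83 yaw 0.7199 wheel -0.5044 pos [0.5815 0.0807 0.0887] F [-5.66 -0.67  4.14] T [-0.064  0.727  0.287] q6 0.859 e6 -0.2586
```

Emit:
step_arm(commands=[[0,0,0,0,0,0,-0.03],[0,0,0,0,0,0,-0.06],[0,0,0,0,0,0,-0.09]])

```text
time: 12.08
tool_pos: [0.5814, 0.0807, 0.0887]
tool_rot: [-3.14, 0.002, 0.63]
contact_force: [-5.7, -0.5, 4.4]
opening: 0.0159
grip_force: 40.0
```

```bash
python3 o.py
```

```text
12.08 yaw 0.6298 wheel -0.4143 pos [0.5814 0.0807 0.0887] F [-5.68 -0.47  4.45] T [-0.048  0.754  0.199] q6 0.949 e6 -0.2587
```

Emit:
step_arm(commands=[[0,0,0,0,0,0,-0.03],[0,0,0,0,0,0,-0.06],[0,0,0,0,0,0,-0.09]])

```text
time: 12.33
tool_pos: [0.5814, 0.0808, 0.0888]
tool_rot: [-3.14, 0.002, 0.54]
contact_force: [-5.5, -0.4, 3.7]
opening: 0.0158
grip_force: 40.0
```

```bash
python3 o.py
```

```text
12.33 yaw 0.5398 wheel -0.3243 pos [0.5814 0.0808 0.0888] F [-5.46 -0.4   3.72] T [-0.049  0.762  0.243] q6 1.039 e6 -0.2589
```

Emit:
step_arm(commands=[[0,0,0,0,0,0,-0.03],[0,0,0,0,0,0,-0.06],[0,0,0,0,0,0,-0.09]])

```text
time: 12.58
tool_pos: [0.5814, 0.0809, 0.0887]
tool_rot: [-3.14, 0.003, 0.45]
contact_force: [-5.9, -0.1, 3.9]
opening: 0.016
grip_force: 40.0
```

```bash
python3 o.py
```

```text
12.58 yaw 0.4498 wheel -0.2343 pos [0.5814 0.0809 0.0887] F [-5.91 -0.12  3.91] T [0.012 0.794 0.179] q6 1.129 e6 -0.259
```

Emit:
step_arm(commands=[[0,0,0,0,0,0,-0.03],[0,0,0,0,0,0,-0.06],[0,0,0,0,0,0,-0.09]])

```text
time: 12.83
tool_pos: [0.5813, 0.0809, 0.0887]
tool_rot: [-3.141, 0.003, 0.36]
contact_force: [-7.0, 0.4, 3.7]
opening: 0.016
grip_force: 40.0
```

```bash
python3 o.py
```

```text
12.83 yaw 0.3599 wheel -0.1444 pos [0.5813 0.0809 0.0887] F [-6.96  0.41  3.73] T [0.146 0.798 0.214] q6 1.219 e6 -0.2461
```

Emit:
step_arm(commands=[[0,0,0,0,0,0,-0.03],[0,0,0,0,0,0,-0.06]])

```text
time: 13.0
tool_pos: [0.5813, 0.0809, 0.0887]
tool_rot: [-3.141, 0.003, 0.3]
contact_force: [-6.2, 1.2, 4.1]
opening: 0.0156
grip_force: 40.0
```

```bash
python3 o.py
```

```text
13.0 yaw 0.2999 wheel -0.0844 pos [0.5813 0.0809 0.0887] F [-6.19  1.16  4.13] T [0.114 0.756 0.255] q6 1.279 e6 -0.2242
```

Take-up is showing: the e6 slope is about 0.37–0.42 per rad, which puts take-up near wheel = -0.175. Continuing to a rise of about 0.11.

Emit:
step_arm(commands=[[0,0,0,0,0,0,-0.03],[0,0,0,0,0,0,-0.06],[0,0,0,0,0,0,-0.09]])

```text
time: 13.25
tool_pos: [0.5813, 0.081, 0.0887]
tool_rot: [-3.141, 0.003, 0.21]
contact_force: [-5.8, 0.8, 3.4]
opening: 0.0158
grip_force: 40.0
```

```bash
python3 o.py
```

```text
13.25 yaw 0.21 wheel 0.0055 pos [0.5813 0.081  0.0887] F [-5.8   0.76  3.41] T [0.17  0.853 0.278] q6 1.368 e6 -0.1911
```

Emit:
step_arm(commands=[[0,0,0,0,0,0,-0.03],[0,0,0,0,0,0,-0.06],[0,0,0,0,0,0,-0.09]])

```text
time: 13.5
tool_pos: [0.5813, 0.081, 0.0887]
tool_rot: [-3.141, 0.003, 0.12]
contact_force: [-5.7, 2.2, 4.6]
opening: 0.0157
grip_force: 40.0
```

```bash
python3 o.py
```

```text
13.5 yaw 0.12 wheel 0.0955 pos [0.5813 0.081  0.0887] F [-5.72  2.2   4.62] T [0.191 0.891 0.356] q6 1.458 e6 -0.1576
```

Emit:
step_arm(commands=[[0,0,0,0,0,0,0],[0,0,0,0,0,0,0],[0,0,0,0,0,0,0],[0,0,0,0,0,0,0]])

```text
time: 13.83
tool_pos: [0.5813, 0.0811, 0.0887]
tool_rot: [-3.141, 0.003, 0.121]
contact_force: [-7.1, 1.2, 4.1]
opening: 0.0161
grip_force: 40.0
```

Emit:
step_arm(commands=[[0.45,0,0,0,0,0,0],[0.45,0,0,0,0,0,0],[0.45,0,0,0,0,0,0],[0.45,0,0,0,0,0,0],[0.45,0,0,0,0,0,0]])

```text
time: 14.25
tool_pos: [0.5829, 0.0806, 0.0887]
tool_rot: [3.141, -0.0, 0.121]
contact_force: [0.7, -0.1, 0.5]
opening: 0.0402
grip_force: 0.0
```

Emit:
step_arm(commands=[[0.45,0,0,1,0,0,0],[0.45,0,0,4,0,0,0],[0.45,0,0,7,0,0,0],[0.45,0,0,10,0,0,0],[0.45,0,0,13,0,0,0]])

```text
time: 14.67
tool_pos: [0.5826, 0.0806, 0.221]
tool_rot: [3.141, -0.001, 0.121]
contact_force: [0.7, -0.0, -0.8]
opening: 0.0413
grip_force: 0.0
```

Emit:
step_arm(commands=[[0.45,-3,0,0,0,0,0],[0.45,-6,0,0,0,0,0],[0.45,-8,0,0,0,0,0],[0.45,-8,0,0,0,0,0],[0.45,-8,0,0,0,0,0]])

```text
time: 15.08
tool_pos: [0.5025, 0.0807, 0.22]
tool_rot: [3.141, -0.002, 0.121]
contact_force: [1.2, 0.9, 0.4]
opening: 0.0414
grip_force: 0.0
```

```bash
python3 - <<'E'
from h import *
s=observe();print(s['tool_pos'],s['tool_rot'],s['contact_force'])
m=camera_model('wrist');im=snap('wrist','w4.png')
import pickle;pickle.dump(m,open('w4.pkl','wb'))
E
```

```text
[0.50251754 0.08069943 0.22003834] [ 3.14127562e+00 -1.92695730e-03  1.20947407e-01] [1.16361526 0.89818762 0.38103686]
```

View pics/w4.png

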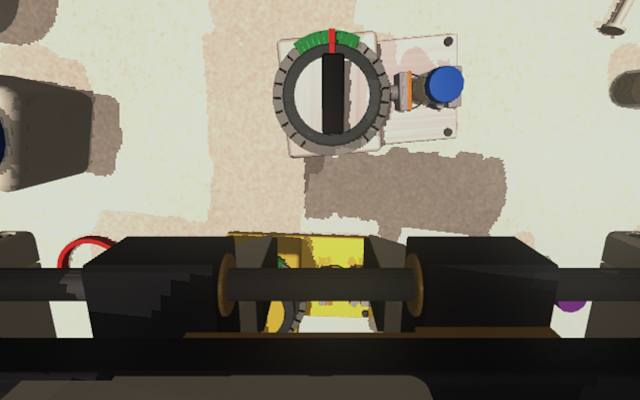

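The pointer at (332,40) is on the green arc, the bar is still in line with the tool's last angle (so no back-slip), and the vial stands upright against the V-block with the orange pad on it. Nothing touches the robot, so I'm handing in.

```bash
python3 -c "
from cell import *
print(hand_in())"
```

```text
the job is handed in; nothing more can be done
None
```

The job is handed in, with no verdict returned: the blue-capped vial stands upright in the white clamp, its wheel turned about 15 degrees past take-up (roughly 10–11 N, estimated from joint torque and wheel angle), with the pointer on the green arc and the arm clear.

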